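# Fit the long tube tray on the blood rocker

## Robot

A 6-joint arm with a two-finger parallel gripper is mounted at the origin on the work surface. World frame = base frame: x ahead of the robot, y to its left, z up, the work surface at z = 0. Lengths are in m, angles in rad, forces in N, time in s.
With the tool pointing down it reaches from about 0.4 to 0.825 m from the base axis. Payload 7 kg.
Tool frame: the origin (TCP) lies at the centre of the arm's flange, where the gripper is bolted on; the fingertips stand 178 mm ahead of it and the grasp point (between the pads) lies ahead of it (tcp_to_grasp is the z of the grasp point in the tool frame, in m); z points along the fingers, x is the direction in which the jaws open and shut, and the axes are right-handed (so a half turn about z gives the same grasp; the last joint's range is limited). The gripper opens to 88 mm and grips with 3 to 60 N. Pads are 19 mm wide; open, the fingers measure 130 mm over their backs; the gripper's body (78 mm by 193 mm) begins 47 mm behind the grasp point.
Start: joints at [1.555, 0.359, 0.012, 0, -1.224, -0.288], TCP at [0.202, 0.644, 0.405] pointing down, gripper open.
Joint ranges: [-3.07, 3.07], [-1.43, 2.12], [-1.02, 1.25], [-3.03, 1.67], [-3.05, -0], [-3.03, 3.03]. Speed limits (rad/s): [2.39, 2.39, 3.01, 3.14, 3.14, 3.14].

## Interface

Orientations are given as [roll, pitch, yaw] about the fixed x, y, z axes, in that order (R = Rz(yaw) Ry(pitch) Rx(roll)).
In Python, from station import get_state, grab_frame, job_done, tcp_to_grasp gives the robot as it stands.
- The arm moves only by the tool drive_tool, never from a script. Its argument "moves" is a list of rows, each a list of 7 numbers: the shift along the tool's x, y, z in mm, then the turn, a rotation vector about the tool's x, y, z in degrees, then the closure, from -1 (fully open) to 1 (shut), so that 0 is half open. In form: [[dx, dy, dz, ax, ay, az, claw], ...]. A call has 1 to 12 rows; each row is the pose to reach, as a shift and turn from the pose commanded when the call began, along the tool's axes at that moment; what a row does not reach only later rows make up. A row lasts 1/8 s, in which the tool goes at most 62.5 mm and 10.7 degrees, less where a joint would pass 70% of its speed; a pose out of reach is approached as far as the arm can. A call with a gripper value outside its range is refused whole. The fingers move at their own pace and stop on an object; "grip_force" is the grip in N (left out, the last holds). Time passes only in rows, so rows that repeat a pose let the fingers close. It gives the time, the measured TCP pose, the force and the opening at its end, in the units of the state.
- get_state(): the state, without advancing time (a new reading comes with each control period).
- grab_frame(name): name is "scene" or "top" or "wrist"; returns a dict with "img" (384x512x3 uint8, red, green, blue), "range_z" (384x512 float32, m along the optical axis (not along the pixel's ray), 0 where there is no reading), "fovy" (degrees; the focal length in pixels is half the picture's height over the tangent of half this angle, whatever the lens; pixels are square), "cx", "cy" (the principal point, pixels), "k1" (the pictures are not rectified: a ray, as slopes to the right and down, at radius r is drawn at 1 + k1 r^2 times it, then the intrinsics apply), "rvec" (rotation vector, rad) and "tvec" (3), from world to camera coordinates, as OpenCV has them. Camera axes: x right, y down, z forward; pixel columns grow to the right and rows downward; lengths in m; the calibration is good to about 2 mm. A picture is of the moment at which its call begins.
- job_done(): hands the job in, once; it reports no verdict.
The state is a dict: "t": time; "q": joint angles; "qd": joint speeds; "joint_efforts": joint torques, N m; "eef_pos": TCP position; "ee_rot": TCP orientation; "force": force on the tool from outside, world axes, zero at the start; "moment": the same for the moment, N m; "width": finger opening in m.
Only numpy, scipy, OpenCV 4.12 (cv2) and the standard library are available. Lean on these libraries where they do the work, as an engineer would, in place of code of your own. Each camera call takes 0.05 s, during which the arm holds its last target. There are 200 camera calls.

## Task

Pick up the long tube tray by its grip bar and fit it on the sloping bed of the rocker mixer: line its two holes up with the two steel pins, keep hold of it while it goes down over them, and leave it lying flush on the bed, let go and at rest. Leave the shorter tray and everything else on the desk where it is.

Things in the scene. Friction and masses are not known exactly. Their poses are not given: they have to be found in the camera images.
- tray: long white tube tray, loose, flat on the desk, handle up. Plate 180 (x) x 110 (y) x 8 mm; origin: centre of its underside, z up. On top, centred, a solid grip bar 70 mm long (x), 20 mm wide (y), its top 50 mm above the underside; ribs 5 mm high along x at y = +-26 and +-51 mm. Two round through holes, 13 mm wide, at x = +-75 mm, y = 0 (same either way round). About 0.2 kg
- bed_seat (a point): middle of the upper face of the rocker's sloping bed, where the centre of the tray's underside goes. z square out of the bed, x up the slope along the bed (190 mm), y across (120 mm). Two steel pins square on this face at x = +-75 mm, y = 0: 10 mm thick, 28 mm high, the top 8 mm tapered to 4.4 mm. Near end low, slope 23 to 34 degrees; it turns stiffly about an axle 20 mm below this point
- rocker: rocker mixer, fixed to the desk: white base 150 x 130 x 75 mm carrying the sloping metal bed on two cheeks; axle 135 mm above the desk. Origin on the desk under its centre, z up, x towards the bed's high end
- short_tray: short white tube tray, 120 x 110 mm, same make as the long one but with its holes only 90 mm apart: does not fit this bed; leave it
- pump_bottle: white disinfectant bottle, 70 mm across, 190 mm high, standing, origin under its centre; leave it
- spray: small clear bottle, 38 mm across, 110 mm high, standing, origin under its centre; leave it
- sharps_bin: round yellow bin with red lid, 156 mm across, 148 mm high, origin under its centre; leave it
- marker: black pen lying on the desk, 135 mm long, 12 mm thick; leave it
- phone: black phone lying flat, 75 x 155 x 9 mm; leave it

How it is judged:
By the outcome, as a careful person would: the job done as asked, in the order asked, and still so for the second after the job is handed in, with the robot touching nothing.
It also fails if it takes over 45 s, if anything falls off the work surface, if the arm or the gripper's body presses on something with over 40 N, if the wrist force passes 120 N, or if a joint passes its speed limit or range.

## Working session

There is one attempt and no reset: what is moved stays moved. The work goes in short steps, Python scripts to look and compute and a tool call to move; the robot and the scene stay as the last step left them, time stands still between calls to the robot, and variables do not carry over. Pictures are saved under pics/ and viewed, about 8 in all and at most 12, crops included, and the job is handed in when it is done.

Besides the shell and the picture viewer there is one more tool, called after "Call:" as name(argument=value, ...), one argument or row to a line, values as JSON. drive_tool: Moves the arm, as the interface text tells. Its arguments: {"type":"object","properties":{"moves":{"type":"array"},"grip_force":{"type":"number"}},"required":["moves"]}

```bash
mkdir -p pics
cat > h.py <<'E'
import numpy as np, cv2
from scipy.spatial.transform import Rotation as R
from station import get_state, grab_frame, job_done, tcp_to_grasp
def save(n,name):
    f=grab_frame(n); np.savez('pics/'+name+'.npz',**f); cv2.imwrite('pics/'+name+'.png',f['img'][:,:,::-1]); return f
def load(name): 
    d=np.load('pics/'+name+'.npz'); return {k:d[k] for k in d}
def cloud(f):
    H,W=f['range_z'].shape; fl=H/2/np.tan(np.radians(float(f['fovy']))/2)
    u,v=np.meshgrid(np.arange(W),np.arange(H))
    K=np.array([[fl,0,float(f['cx'])],[0,fl,float(f['cy'])],[0,0,1]])
    p=cv2.undistortPointsIter(np.stack([u,v],-1).reshape(-1,1,2).astype(float),K,np.array([float(f['k1']),0,0,0,0]),None,None,(3,40,1e-9)).reshape(H,W,2)
    z=f['range_z'].astype(float); c=np.stack([p[...,0]*z,p[...,1]*z,z],-1)
    Rm=cv2.Rodrigues(np.array(f['rvec'],float))[0]
    P=(c-np.array(f['tvec'],float).ravel())@Rm
    P[z<=0]=np.nan
    return P
E
python3 - <<'E'
from h import *
s=get_state(); print(s); print(tcp_to_grasp)
for n in('scene','top'):
    f=save(n,n+'0'); print(f['fovy'],f['cx'],f['cy'],f['k1'],f['rvec'],f['tvec'])
a=cv2.imread('pics/scene0.png');b=cv2.imread('pics/top0.png')
E
```

```text
{'t': 0.0, 'q': array([ 1.55508636e+00,  3.59397498e-01,  1.10613921e-02, -3.36812112e-04,
       -1.22409524e+00, -2.88089346e-01]), 'qd': array([-6.62499605e-04,  1.02610847e-03, -9.56895017e-04, -9.25291998e-06,
       -1.86327230e-03, -4.02334014e-04]), 'joint_efforts': array([-4.48739020e-04, -5.82718492e+01,  2.93047822e+01,  6.99728340e+00,
        6.86799089e-03, -1.69589175e-04]), 'eef_pos': array([0.20187688, 0.64390516, 0.40371908]), 'ee_rot': array([-3.14143164e+00, -1.65760059e-03, -1.87471048e+00]), 'force': array([-0.76208804,  0.67996877,  0.69105261]), 'moment': array([ 0.05349102,  0.0456252 , -0.01066443]), 'width': 0.08729658572371754}
0.1593
48.04268790094806 257.8748100636198 185.5744319230863 -0.10622973572514494 [ 2.21161689  0.62382687 -0.30736243] [-0.48378495 -0.06776006  1.67892325]
45.669420225050274 257.8750620362247 206.33322816623152 0.010833728403477072 [ 2.12823069 -2.10876719  0.18042513] [0.0234935  0.539471   1.41655599]
```

View pics/scene0.png

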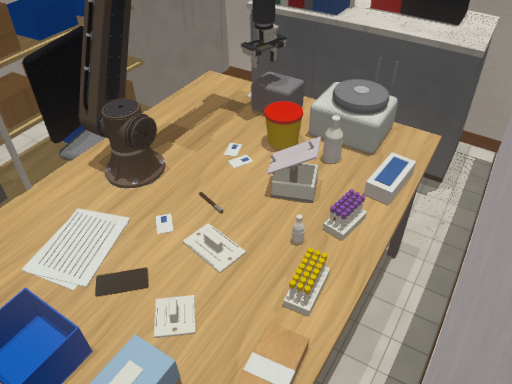

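View pics/top0.png

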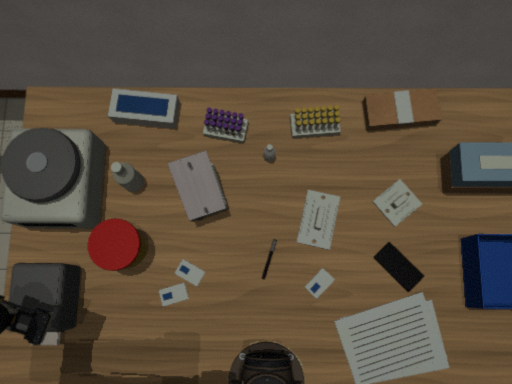

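The scene view shows the long tray at about (214,245), the short one at (175,315) and the rocker at (295,170). In the top view the long tray is at (319,219), with holes near (323,198) and (314,240). The bed is at (198,185), with pins near (190,166) and (206,211). Next I'll fit both from depth.

```bash
python3 - <<'E'
from h import *
for n in('scene0','top0'):
    f=load(n);P=cloud(f)
    if n=='top0': bx=(290,185,350,255); bb=(160,140,235,230); holes=[(323,198),(314,240)]; pins=[(190,166),(206,211)]
    else: bx=(178,220,250,275); bb=(260,135,325,180); holes=[]; pins=[]
    Q=P[bx[1]:bx[3],bx[0]:bx[2]].reshape(-1,3);Q=Q[np.isfinite(Q[:,0])]
    print(n,'desk z',np.median(Q[Q[:,2]<0.004][:,2]))
    t=Q[(Q[:,2]>0.005)&(Q[:,2]<0.02)]; b=Q[(Q[:,2]>0.04)&(Q[:,2]<0.06)]
    for w,k in((t,'plate'),(b,'bar')):
        r=cv2.minAreaRect((w[:,:2]*1000).astype(np.float32)); print(k,len(w),r,np.median(w[:,2]))
    for p in holes+pins: print(p,P[p[1],p[0]])
    Q=P[bb[1]:bb[3],bb[0]:bb[2]].reshape(-1,3);Q=Q[np.isfinite(Q[:,0])]
    Q=Q[Q[:,2]>0.10]
    best=None;rng=np.random.default_rng(0)
    for i in range(400):
        a=Q[rng.choice(len(Q),3,False)];nn=np.cross(a[1]-a[0],a[2]-a[0]);l=np.linalg.norm(nn)
        if l<1e-6: continue
        nn/=l; m=abs((Q-a[0])@nn)<0.004
        if best is None or m.sum()>best.sum(): best=m
    I=Q[best];c=I.mean(0);_,_,V=np.linalg.svd(I-c);nn=V[2]*np.sign(V[2][2])
    ax=np.array([0,0,1])-nn[2]*nn;ax/=np.linalg.norm(ax);ay=np.cross(nn,ax)
    uv=np.c_[(I-c)@ax,(I-c)@ay]
    r=cv2.minAreaRect((uv*1000).astype(np.float32)); 
    lo,hi=np.percentile(uv,0.5,0),np.percentile(uv,99.5,0);mid=(lo+hi)/2
    C=c+ax*r[0][0]/1000+ay*r[0][1]/1000
    print('bed',len(I),len(Q),'n',nn,'slope',np.degrees(np.arccos(nn[2])),'x az',np.degrees(np.arctan2(ax[1],ax[0])),r,'C',C,'ext',hi-lo,c+ax*mid[0]+ay*mid[1])
    O=Q[((Q-c)@nn)>0.008]; h=(O-c)@nn
    for o,hh in zip(O,h): print('  off',o.round(3),hh.round(3),((o-C)@ax).round(3),((o-C)@ay).round(3))
E
python3 - <<'E'
import cv2,numpy as np
b=cv2.imread('pics/top0.png')
c=np.hstack([cv2.resize(b[145:230,160:240],None,fx=5,fy=5,interpolation=2),cv2.resize(b[180:265,280:360],None,fx=5,fy=5,interpolation=2)])
cv2.imwrite('pics/crop.png',c)
E
```

```text
scene0 desk z -0.0002105051204754148
plate 1205 ((504.8577880859375, -165.9150390625), (207.43898010253906, 216.85047912597656), 37.62702178955078) 0.008208470012639645
bar 123 ((510.8300476074219, -169.5002899169922), (20.804380416870117, 70.46597290039062), 75.59927368164062) 0.049064818636890516
bed 915 1090 n [-0.47200795 -0.17320994  0.86441125] slope 30.18445439771147 x az 20.15132051649908 ((-5.0057220458984375, 4.740074157714844), (125.21971893310547, 192.67552185058594), 88.96920776367188) C [0.58285029 0.2100905  0.15299821] ext [0.1897914  0.12159541] [0.58374608 0.20998316 0.15346584]
  off [0.63  0.225 0.217] 0.031 0.074 -0.002
  off [0.631 0.229 0.215] 0.027 0.076 0.002
  off [0.633 0.227 0.213] 0.025 0.075 -0.001
  off [0.634 0.232 0.21 ] 0.022 0.077 0.003
  off [0.635 0.237 0.208] 0.018 0.078 0.007
  off [0.633 0.225 0.21 ] 0.023 0.074 -0.003
  off [0.638 0.224 0.212] 0.023 0.078 -0.006
  off [0.639 0.23  0.209] 0.019 0.079 -0.001
  off [0.633 0.227 0.205] 0.018 0.072 -0.001
  off [0.637 0.225 0.207] 0.019 0.076 -0.004
  off [0.639 0.23  0.205] 0.015 0.078 -0.001
  of
[... 2275 characters left out ...]
6 0.23  0.214] 0.029 0.073 0.002
  off [0.627 0.228 0.21 ] 0.026 0.071 -0.0
  off [0.606 0.264 0.186] 0.009 0.052 0.04
  off [0.604 0.261 0.184] 0.009 0.048 0.038
  off [0.519 0.189 0.125] 0.011 -0.071 -0.002
  off [0.516 0.21  0.124] 0.008 -0.068 0.019
  off [0.514 0.19  0.133] 0.02 -0.07 0.001
  off [0.514 0.187 0.133] 0.02 -0.071 -0.002
  off [0.514 0.185 0.132] 0.02 -0.072 -0.004
  off [0.509 0.189 0.143] 0.03 -0.07 0.002
  off [0.511 0.187 0.134] 0.023 -0.074 -0.001
  off [0.511 0.184 0.134] 0.023 -0.075 -0.004
  off [0.508 0.19  0.134] 0.024 -0.075 0.003
  off [0.507 0.186 0.14 ] 0.03 -0.074 -0.0
  off [0.508 0.184 0.135] 0.025 -0.077 -0.003
  off [0.504 0.186 0.138] 0.029 -0.077 0.001
```

View pics/crop.png

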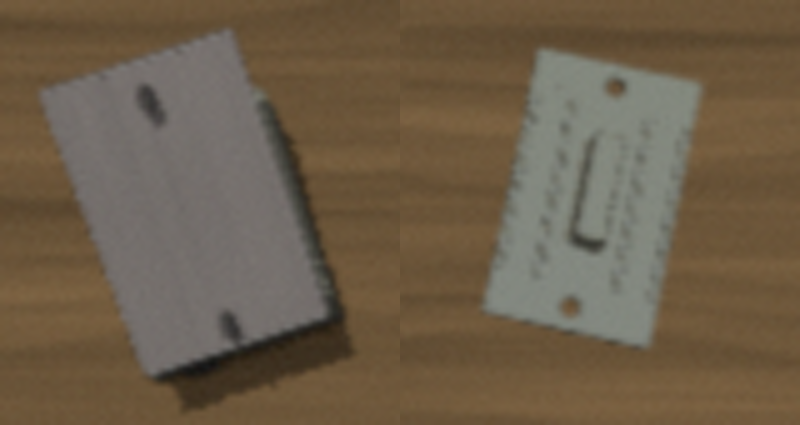

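Measurements agree with the known sizes. The desk reads z≈0, the bar 70×20 mm at z 0.049, and the bed 190×120 mm. The fitted bed centre z of 0.152 matches the axle geometry.

- **Tray:** centre about (0.508, -0.169), long axis at -13°.
- **Bed:** centre about (0.582, 0.211, 0.1525), slope 30.3°, azimuth 19.6°.

Next I'll move above the tray, clear of the rocker.

```bash
cat >> h.py <<'E'
def rel(pos,Rt,s=None):
    s=s or get_state(); R0=R.from_euler('xyz',s['ee_rot']); 
    return (R0.inv().apply(np.array(pos)-s['eef_pos'])*1000).round(1), np.degrees((R0.inv()*Rt).as_rotvec()).round(2)
def frame(yaxis,z):
    z=np.array(z,float)/np.linalg.norm(z); y=np.array(yaxis,float); y-=y@z*z; y/=np.linalg.norm(y)
    return R.from_matrix(np.c_[np.cross(y,z),y,z])
def az(d): return np.array([np.cos(np.radians(d)),np.sin(np.radians(d)),0])
E
python3 - <<'E'
from h import *
T=frame(az(167),[0,0,-1])
for p in([.30,.55,.45],[.45,.33,.46],[.508,.1,.46],[.508,-.169,.40]): print(rel(p,T))
E
```

```text
(array([  60.3, -121.8,  -46.1]), array([-0.01, -0.09, -4.41]))
(array([ 225.4, -330.7,  -55.8]), array([-0.01, -0.09, -4.41]))
(array([ 427.5, -454.9,  -55.5]), array([-0.01, -0.09, -4.41]))
(array([ 684.1, -535.4,    4.9]), array([-0.01, -0.09, -4.41]))
```

Call:
drive_tool(
  moves=[
    [30,-60,-46,0,0,-2,-1],
    [60,-122,-50,0,0,-4.4,-1],
    [120,-190,-56,0,0,-4.4,-1],
    [170,-260,-56,0,0,-4.4,-1],
    [225,-331,-56,0,0,-4.4,-1],
    [275,-362,-56,0,0,-4.4,-1],
    [325,-393,-56,0,0,-4.4,-1],
    [375,-424,-56,0,0,-4.4,-1],
    [427,-455,-56,0,0,-4.4,-1],
    [480,-472,-50,0,0,-4.4,-1],
    [535,-489,-40,0,0,-4.4,-1],
    [590,-506,-30,0,0,-4.4,-1],
  ],
)

```text
t: 1.6
eef_pos: [0.5045, -0.0059, 0.4433]
ee_rot: [-3.141, 0.0, -1.798]
force: [1.4, -0.2, 1.8]
width: 0.0877
```

Run:
```python
from h import *
T=frame(az(167),[0,0,-1])
s=get_state();print(s['t'],s['eef_pos'],s['ee_rot'],s['q'],rel([.508,-.169,.37],T))
```

```text
1.6 [ 0.504497   -0.00586279  0.44331454] [-3.14134046e+00  2.18237207e-04 -1.79764072e+00] [ 3.78327889e-01  5.01586338e-02 -2.93908561e-01 -3.82529354e-05
 -1.22639757e+00  9.65636925e-01] (array([158.2, -40.1,  73.3]), array([-0.01,  0.01,  0.  ]))
```

Call:
drive_tool(
  moves=[
    [50,-13,24,0,0,0,-1],
    [80,-20,50,0,0,0,-1],
    [97,-25,75,0,0,0,-1],
    [97,-25,75,0,0,0,-1],
    [97,-25,75,0,0,0,-1],
    [97,-25,75,0,0,0,-1],
  ],
)

```text
t: 2.35
eef_pos: [0.5076, -0.1033, 0.3696]
ee_rot: [-3.14, 0.001, -1.797]
force: [-1.0, 0.9, -0.3]
width: 0.0881
```

Run:
```python
from h import *
T=frame(az(167),[0,0,-1])
f=save('wrist','w1');s=get_state();print(s['t'],s['eef_pos'],s['ee_rot'],rel([.508,-.169,.37],T))
P=cloud(f);Q=P.reshape(-1,3);Q=Q[np.isfinite(Q[:,0])]
b=Q[(Q[:,2]>0.044)&(Q[:,2]<0.056)&(np.hypot(Q[:,0]-.508,Q[:,1]+.169)<.06)]
print(len(b),b[:,2].mean(),cv2.minAreaRect((b[:,:2]*1000).astype(np.float32)))
```

```text
2.4 [ 0.50749308 -0.10331857  0.3694822 ] [-3.13995446e+00  5.80159268e-04 -1.79664572e+00] (array([ 63.9, -15.2,  -0.5]), array([-0.09,  0.03,  0.06]))
1225 0.05012181661417294 ((508.12652587890625, -169.75318908691406), (20.54574966430664, 69.08969116210938), 77.72840881347656)
```

View pics/w1.png

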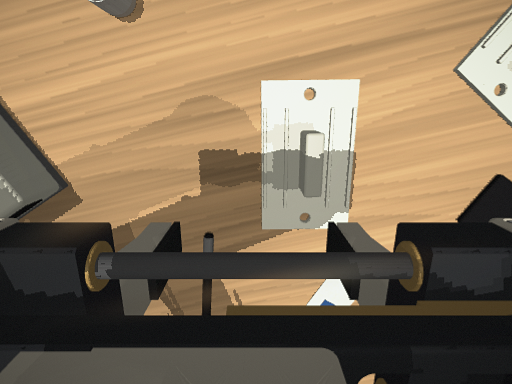

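The wrist view shows the tray with holes at (309.5,94) and (305,217) and the bar at (312,163). I'll use the holes to refine centre and yaw.

```bash
cat >> h.py <<'E'
def ray(f,uv):
    fl=192/np.tan(np.radians(float(f['fovy']))/2);K=np.array([[fl,0,float(f['cx'])],[0,fl,float(f['cy'])],[0,0,1]])
    p=cv2.undistortPointsIter(np.array([[uv]],float),K,np.array([float(f['k1']),0,0,0,0]),None,None,(3,40,1e-9)).ravel()
    Rm=cv2.Rodrigues(np.array(f['rvec'],float))[0]; return -Rm.T@np.array(f['tvec'],float).ravel(), Rm.T@np.array([p[0],p[1],1])
def hit(f,uv,n,d):
    o,r=ray(f,uv); n=np.array(n); return o+r*((d-n@o)/(n@r))
E
python3 - <<'E'
from h import *
f=load('w1'); h=[hit(f,u,[0,0,1],.008) for u in((309.5,94),(305,217))]
d=h[0]-h[1];print(h,np.linalg.norm(d),np.degrees(np.arctan2(d[1],d[0])),(h[0]+h[1])/2)
T=frame(az(167.5),[0,0,-1])
for p in([.508,-.1695,.30],[.508,-.1695,.196]):print(rel(p,T))
E
```

```text
[array([ 0.5803587, -0.185533 ,  0.008    ]), array([ 0.43456505, -0.15440304,  0.008     ])] 0.14908006123731132 -12.052838938854258 [ 0.50746188 -0.16996802  0.008     ]
(array([ 64.4, -15.2,  69.5]), array([-0.09,  0.03, -0.44]))
(array([ 64.5, -15. , 173.5]), array([-0.09,  0.03, -0.44]))
```

Call:
drive_tool(
  moves=[
    [30,-7,10,0,0,-0.3,-1],
    [64.5,-15,40,0,0,-0.6,-1],
    [64.5,-15,90,0,0,-0.6,-1],
    [64.5,-15,130,0,0,-0.6,-1],
    [64.5,-15,155,0,0,-0.6,-1],
    [64.5,-15,173,0,0,-0.6,-1],
    [64.5,-15,173,0,0,-0.6,-1],
    [64.5,-15,173,0,0,-0.6,-1],
  ],
)

```text
t: 3.4
eef_pos: [0.5079, -0.1699, 0.1965]
ee_rot: [-3.14, 0.0, -1.787]
force: [0.5, 0.3, 0.2]
width: 0.0874
```

Call:
drive_tool(
  moves=[
    [0,0,0,0,0,0,0],
    [0,0,0,0,0,0,1],
    [0,0,0,0,0,0,1],
    [0,0,0,0,0,0,1],
    [0,0,0,0,0,0,1],
    [0,0,0,0,0,0,1],
    [0,0,0,0,0,0,1],
  ],
  grip_force=45,
)

```text
t: 4.28
eef_pos: [0.5073, -0.1702, 0.1954]
ee_rot: [3.141, -0.0, -1.787]
force: [-0.3, -0.3, -0.4]
width: 0.0232
```

Call:
drive_tool(
  moves=[
    [0,0,0,0,0,0,1],
    [0,0,0,0,0,0,1],
    [0,0,0,0,0,0,1],
    [0,0,-10,0,0,0,1],
    [0,0,-40,0,0,0,1],
    [0,0,-90,0,0,0,1],
    [0,0,-140,0,0,0,1],
    [0,0,-190,0,0,0,1],
    [0,0,-240,0,0,0,1],
    [0,0,-240,0,0,0,1],
    [0,0,-240,0,0,0,1],
  ],
)

```text
t: 5.65
eef_pos: [0.5066, -0.1702, 0.4354]
ee_rot: [3.141, 0.001, -1.788]
force: [0.1, 0.1, -3.2]
width: 0.0198
```

Run:
```python
from h import *
f=save('wrist','w2');s=get_state();print(s['t'],s['eef_pos'],s['ee_rot'],s['width'],s['force'],s['q'])
R0=R.from_euler('xyz',s['ee_rot'])
P=cloud(f);L=R0.inv().apply(P.reshape(-1,3)-s['eef_pos']);
m=np.isfinite(L[:,0])&(L[:,2]>.17)&(L[:,2]<.21)&(abs(L[:,0])<.07)&(abs(L[:,1])<.1)
Q=L[m];print(len(Q),np.percentile(Q,[0,1,50,99,100],axis=0).round(4))
```

```text
5.7 [ 0.50663079 -0.17015099  0.43462428] [ 3.13990352e+00  1.70486958e-04 -1.78754058e+00] 0.02017314453073873 [ 0.12365368  0.73551742 -2.50710676] [ 4.28160098e-02  1.08166397e-01 -2.49276692e-01 -6.38291534e-04
 -1.21494210e+00  1.31145906e+00]
25299 [[-0.0548 -0.0902  0.17  ]
 [-0.0529 -0.0895  0.1798]
 [ 0.0004 -0.054   0.1859]
 [ 0.0541 -0.0062  0.1875]
 [ 0.0559  0.0565  0.1945]]
```

View pics/w2.png

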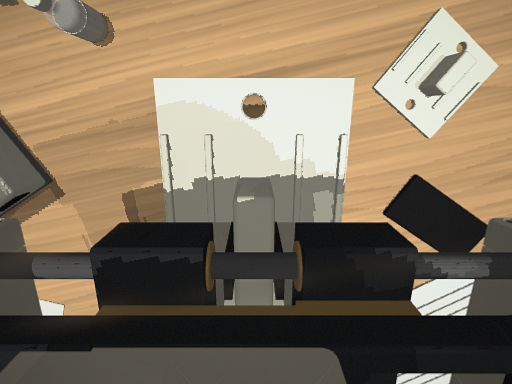

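The tray is held. The far hole is at (254,106) and the bar is centred between the pads. Next I'll fit the tray pose in the tool frame and plan the approach above the pins.

```bash
cat > fit.py <<'E'
from h import *
def trayfit(name,uv,s):
    f=load(name);R0=R.from_euler('xyz',s['ee_rot'])
    L=R0.inv().apply(cloud(f).reshape(-1,3)-s['eef_pos'])
    m=np.isfinite(L[:,0])&(L[:,2]>.183)&(L[:,2]<.1895)&(abs(L[:,0])<.05)&(L[:,1]>-.088)&(L[:,1]<-.02)
    Q=L[m]
    for _ in range(3):
        A=np.c_[Q[:,:2],np.ones(len(Q))];c=np.linalg.lstsq(A,Q[:,2],rcond=None)[0];r=Q[:,2]-A@c
        Q=Q[abs(r)<2*r.std()]
    n=np.array([-c[0],-c[1],1]);k=np.linalg.norm(n);n/=k;d=c[2]/k
    o,ry=ray(f,uv);o=R0.inv().apply(o-s['eef_pos']);ry=R0.inv().apply(ry)
    return n,d,o+ry*((d-n@o)/(n@ry)),len(Q)
E
python3 - <<'E'
from fit import *
s=get_state();print(trayfit('w2',(254,106),s))
n=np.array([-.475,-.170,.863]);n/=np.linalg.norm(n);ax=np.array([0,0,1])-n[2]*n;ax/=np.linalg.norm(ax)
print(np.degrees(np.arctan2(ax[1],ax[0])),np.degrees(np.arccos(n[2])))
C=np.array([.582,.211,.1523]);T=frame(-ax,-n)
for h in(.14,.07,.045):
    p=C+n*(.1945+h);print(p,rel(p,T))
E
```

```text
(array([-0.0010154 , -0.00159262,  0.99999822]), np.float64(0.18610718781469315), array([ 0.00092263, -0.07531305,  0.18598851]), 16206)
19.692021238736526 30.310304299582093
[0.42305638 0.15411492 0.44107546] (array([-298.7,  151.4,   -6.1]), array([ 29.6 ,  -8.46, -31.36]))
[0.45631813 0.16601912 0.38064412] (array([-317.5,  121.3,   54.2]), array([ 29.6 ,  -8.46, -31.36]))
[0.46819732 0.17027062 0.3590615 ] (array([-324.2,  110.6,   75.8]), array([ 29.6 ,  -8.46, -31.36]))
```

Call:
drive_tool(
  moves=[
    [-30,15,-10,3,-0.8,-3.1,1],
    [-65,32,-20,6.5,-1.9,-6.9,1],
    [-100,50,-25,10,-2.9,-10.6,1],
    [-135,68,-25,13.5,-3.9,-14.3,1],
    [-170,86,-25,17,-4.9,-18,1],
    [-205,104,-20,20.5,-5.9,-21.7,1],
    [-240,122,-15,24,-6.9,-25.4,1],
    [-270,137,-10,27,-7.7,-28.6,1],
    [-298.7,151.4,-6,29.6,-8.46,-31.36,1],
    [-298.7,151.4,-6,29.6,-8.46,-31.36,1],
    [-298.7,151.4,-6,29.6,-8.46,-31.36,1],
    [-298.7,151.4,-6,29.6,-8.46,-31.36,1],
  ],
)

```text
t: 7.2
eef_pos: [0.4238, 0.1536, 0.4413]
ee_rot: [-2.612, -0.001, -1.228]
force: [0.2, 0.4, -2.6]
width: 0.0197
```

```bash
python3 - <<'E'
from fit import *
n=np.array([-.475,-.170,.863]);n/=np.linalg.norm(n);ax=np.array([0,0,1])-n[2]*n;ax/=np.linalg.norm(ax)
C=np.array([.582,.211,.1523]);T=frame(-ax,-n)
f=save('wrist','w3');save('scene','s3');s=get_state();print(s['t'],s['eef_pos'],s['ee_rot'],s['width'],s['q'],rel(C+n*(.1945+.14),T))
E
python3 - <<'E'
import cv2,numpy as np
a=cv2.imread('pics/w3.png')[:290];b=cv2.imread('pics/s3.png')[90:220,220:350]
cv2.imwrite('pics/v3.png',np.hstack([a,cv2.resize(b,(288,290))]))
E
```

```text
7.3 [0.42389208 0.15355117 0.44147689] [-2.61149397e+00 -9.42500122e-04 -1.22830039e+00] 0.01996568746046098 [ 0.86188129 -0.22544529 -0.78028101  0.46446453 -0.59659494  0.72000448] (array([-0.8,  0.7,  0. ]), array([-0.06, -0.08, -0.03]))
```

View pics/v3.png

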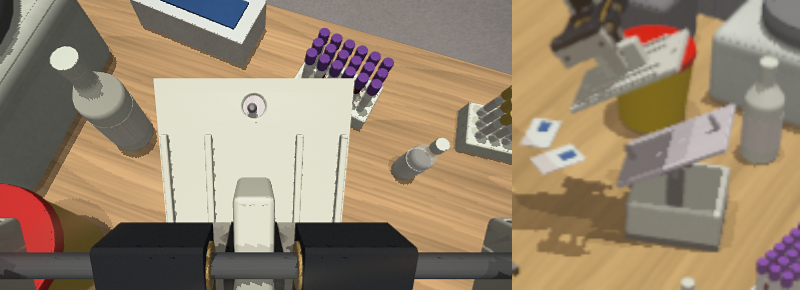

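The high pin is visible through the far hole at about (252,108), with the hole centre at (254,106). I'll measure it through the hole, with an enlarged crop.

```bash
cat > thr.py <<'E'
from fit import *
def thr(name,s,box):
    f=load(name);R0=R.from_euler('xyz',s['ee_rot']);L=R0.inv().apply(cloud(f).reshape(-1,3)-s['eef_pos']).reshape(384,512,3)
    print('depth below tool, mm (rows)')
    u0,v0,u1,v1=box
    for v in range(v0,v1,2): print(v,' '.join('%4.0f'%(1000*L[v,u,2]) for u in range(u0,u1,2)))
    cv2.imwrite('pics/'+name+'c.png',cv2.resize(f['img'][v0:v1,u0:u1,::-1],None,fx=14,fy=14,interpolation=cv2.INTER_CUBIC))
    return f,L
E
python3 - <<'E'
from thr import *
s=get_state();thr('w3',s,(236,90,272,124))
E
```

```text
depth below tool, mm (rows)
90  188  186  186  187  187  186  187  187  186  187  187  187  188  188  186  187  186  187
92  187  186  186  187  185  186  187  185  186  187  186  188  186  188  187  188  187  187
94  188  187  187  186  186  188  186  188  187  188  189  187  187  186  187  187  188  187
96  186  187  186  187  188  188  192  334  334  333  334  333  188  187  187  186  186  186
98  187  187  186  187  186  335  334  333  334  334  334  335  333  188  187  187  186  186
100  186  186  186  187  190  334  335  334  333  333  333  334  333  334  187  187  187  187
102  187  187  187  187  335  334  334  332  335  334  335  333  334  335  189  187  188  187
104  186  186  187  187  334  335  315  308  308  312  331  334  334  334  334  187  187  186
106  186  187  188  187  334  334  310  306  305  306  313  334  333  334  334  187  187  187
108  188  187  187  187  334  334  309  306  307  307  313  334  334  334  334  187  186  187
110  186  187  188  188  334  333  313  307  308  309  333  335  333  333  190  187  187  186
112  187  187  185  187  195  335  333  313  314  333  332  334  334  333  187  187  187  187
114  186  187  186  187  187  333  334  335  335  334  332  335  335  188  186  187  187  187
116  187  187  187  187  188  187  333  334  334  334  334  335  187  188  187  186  186  188
118  186  187  186  187  186  187  187  188  187  188  188  186  186  186  188  186  187  188
120  186  187  187  188  188  187  188  186  187  186  186  187  187  187  187  187  187  187
122  186  186  187  187  187  187  186  186  186  186  188  186  187  187  187  186  nan  187
```

View pics/w3c.png

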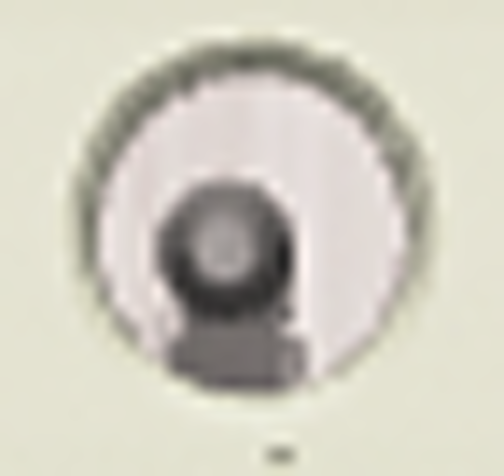

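The bed reads a uniform 334 mm through the hole, so it is parallel to the tray. The pin tip is 28 mm nearer. Pin tip centre is at (251.4,107.0) and hole centre at (253.6,105.0).

```bash
cat >> thr.py <<'E'
def cmp(name,s,hole,pin,ztip):
    f=load(name);R0=R.from_euler('xyz',s['ee_rot'])
    def at(uv,z):
        o,r=ray(f,uv);o=R0.inv().apply(o-s['eef_pos']);r=R0.inv().apply(r);return (o+r*((z-o[2])/r[2]))*1000
    h=at(hole,.1865);p=at(pin,ztip);print('hole',h.round(1),'pin',p.round(1),'move',(p-h).round(1))
E
python3 - <<'E'
from thr import *
s=get_state();cmp('w3',s,(253.6,105.0),(251.4,107.0),.306)
f,L=load('w3'),None
f=load('w3');P=cloud(f);R0=R.from_euler('xyz',s['ee_rot'])
# pins & bed from fixed cams, now in tool frame
from itertools import product
for nm in('scene0','top0'):
    Q=R0.inv().apply(cloud(load(nm)).reshape(-1,3)-s['eef_pos'])
    Q=Q[np.isfinite(Q[:,0])]
    b=Q[(abs(Q[:,0])<.055)&(abs(Q[:,1])<.09)&(abs(Q[:,2]-.335)<.008)]
    A=np.c_[b[:,:2],np.ones(len(b))];c=np.linalg.lstsq(A,b[:,2],rcond=None)[0]
    h=(A@c).mean();print(nm,'plane',c,np.degrees(c[:2]))
    for sg in(-1,1):
        q=Q[(abs(Q[:,0])<.02)&(abs(Q[:,1]-sg*.075)<.02)];hh=np.c_[q[:,:2],np.ones(len(q))]@c-q[:,2]
        q=q[(hh>.014)&(hh<.034)];print(sg,len(q),(q.mean(0)*1000).round(1),np.median(q[:,:2]*1000,axis=0).round(1))
E
```

```text
hole [  0.4 -75.4 186.5] pin [ -1.7 -74.3 306. ] move [ -2.1   1.1 119.5]
scene0 plane [ 0.00394361 -0.00124295  0.33404106] [ 0.22595225 -0.0712156 ]
-1 11 [ 3.000e-01 -7.590e+01  3.127e+02] [  0.7 -75.8]
1 11 [  0.   74.4 313.7] [ 0.4 72.8]
top0 plane [-0.00280957 -0.0007378   0.33488256] [-0.16097628 -0.04227298]
-1 12 [ -1.9 -73.9 311.9] [ -1.9 -74.1]
1 10 [ -2.8  74.9 310.7] [-3.  75.1]
```

Call:
drive_tool(
  moves=[
    [-1,0.5,30,0,0,0,1],
    [-2,1,60,0,0,0,1],
    [-2,1,85,0,0,0,1],
    [-2,1,100,0,0,0,1],
    [-2,1,104,0,0,0,1],
    [-2,1,104,0,0,0,1],
    [-2,1,104,0,0,0,1],
    [-2,1,104,0,0,0,1],
  ],
)

```text
t: 8.3
eef_pos: [0.4716, 0.1734, 0.3521]
ee_rot: [-2.61, -0.0, -1.227]
force: [-0.4, 1.3, -1.0]
width: 0.0195
```

Run:
```python
from thr import *
save('wrist','w4');f=save('scene','s4');s=get_state();print(s['t'],s['eef_pos'],s['ee_rot'],s['force'])
thr('w4',s,(234,86,276,126))
a=cv2.imread('pics/w4c.png');a=cv2.resize(a,(420,400),interpolation=cv2.INTER_AREA)
b=cv2.resize(f['img'][125:190,250:330,::-1],None,fx=4.6,fy=4.6,interpolation=2);o=np.zeros((400,420+b.shape[1],3),np.uint8);o[:,:420]=a;o[:b.shape[0],420:]=b
cv2.imwrite('pics/v4.png',o)
```

```text
8.4 [0.47154768 0.1734253  0.3518548 ] [-2.61010461e+00 -6.20183765e-04 -1.22648199e+00] [ 0.59674324 -0.01090753 -2.54772469]
depth below tool, mm (rows)
86  186  186  187  187  187  186  185  185  187  186  186  187  187  186  186  187  187  186  187  187  187
88  186  186  187  187  187  186  186  186  188  187  187  186  188  187  186  187  188  186  186  188  186
90  187  186  186  185  186  187  188  187  187  186  186  187  186  185  185  187  185  186  187  186  186
92  187  186  187  188  187  186  186  186  188  188  185  187  187  187  186  186  187  185  187  186  187
94  186  186  187  186  188  186  186  186  186  187  187  188  187  186  186  187  187  187  186  186  186
96  187  186  187  187  187  188  187  191  231  230  230  231  231  187  188  186  186  187  186  187  186
98  186  187  186  186  186  187  231  231  230  231  231  230  230  231  187  187  186  187  187  186  187
100  186  186  186  187  186  191  230  230  231  230  229  211  231  230  231  187  186  187  187  185  186
102  186  186  188  186  186  231  230  230  232  209  207  206  208  210  nan  
[... 527 characters left out ...]
4  205  206  231  187  186  186  185  188  187
114  187  186  186  186  187  187  229  230  232  209  208  208  209  231  188  187  188  186  185  185  187
116  185  187  185  185  188  186  187  230  230  230  231  231  230  187  186  188  186  186  187  187  186
118  186  187  185  187  187  187  186  188  187  187  187  185  187  186  185  187  187  185  186  187  186
120  186  186  186  186  187  185  186  186  186  185  186  187  187  186  185  186  186  187  186  185  186
122  186  186  186  186  186  187  186  186  186  187  186  185  187  186  187  187  187  186  187  186  186
124  186  187  187  187  186  187  185  187  186  186  187  186  nan  186  186  188  186  186  187  186  187
```

View pics/v4.png

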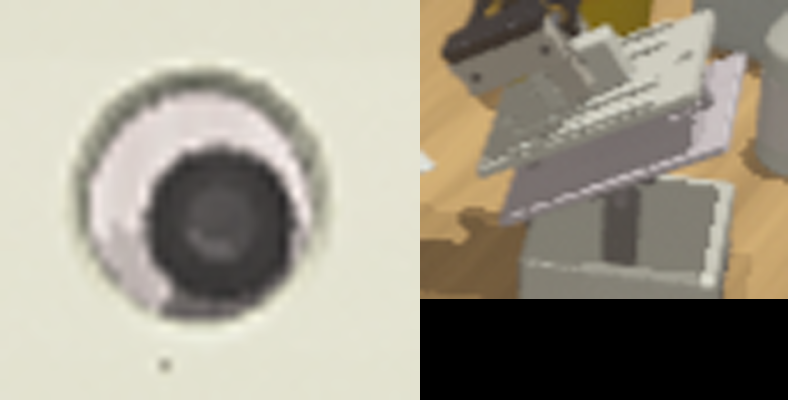

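The pin tip is at (255.2,107.5) and the hole at (253.7,105.0). The bed is 230 mm from the tool, so the tray is still about 8 mm above the tips.

Run:
```python
from thr import *
s=get_state();cmp('w4',s,(253.7,105.0),(255.1,107.5),.2025)
f=load('w4');L=R.from_euler('xyz',s['ee_rot']).inv().apply(cloud(f).reshape(-1,3)-s['eef_pos'])
m=(abs(L[:,2]-.2045)<.005)&(abs(L[:,0])<.02)&(abs(L[:,1]+.075)<.02);print((L[m].mean(0)*1000).round(1),m.sum())
n=np.array([-.475,-.170,.863]);n/=np.linalg.norm(n)
print('tilt',np.degrees((R.from_euler('xyz',s['ee_rot']).inv().apply(n))[:2]))
```

```text
hole [  0.5 -75.9 186.5] pin [  1.4 -74.5 202.5] move [ 0.9  1.4 16. ]
[  1.7 -74.4 205.4] 163
tilt [ 0.01264084 -0.14172313]
```

Call:
drive_tool(
  moves=[
    [0.6,1.4,0,0,0,0.25,1],
    [0.6,1.4,0,0,0,0.25,1],
    [0.6,1.4,6,0,0,0.25,1],
    [0.6,1.4,11,0,0,0.25,1],
    [0.6,1.4,14,0,0,0.25,1],
    [0.6,1.4,14,0,0,0.25,1],
    [0.6,1.4,14,0,0,0.25,1],
  ],
)

```text
t: 9.28
eef_pos: [0.4774, 0.1746, 0.3386]
ee_rot: [-2.611, 0.001, -1.231]
force: [0.2, 0.1, -2.8]
width: 0.02
```

Run:
```python
from thr import *
save('wrist','w5');f=save('scene','s5');g=save('top','t5');s=get_state();print(s['t'],s['eef_pos'],s['ee_rot'],s['force'],s['moment'])
f5=load('w5');L=R.from_euler('xyz',s['ee_rot']).inv().apply(cloud(f5).reshape(-1,3)-s['eef_pos'])
m=(abs(L[:,2]-.216)<.004)&(abs(L[:,0])<.01)&(abs(L[:,1]+.075)<.01);print('bed',np.median(L[m,2]),m.sum())
a=cv2.resize(f5['img'][86:126,234:276,::-1],None,fx=10,fy=10,interpolation=2)
b=cv2.resize(f['img'][125:190,250:330,::-1],None,fx=4.6,fy=4.6,interpolation=2)
o=np.zeros((400,788,3),np.uint8);o[:,:420]=a;o[:b.shape[0],420:]=b
cv2.imwrite('pics/v5.png',o)
```

```text
9.425 [0.47740104 0.1747558  0.33869335] [-2.61080736e+00  1.37993799e-03 -1.23056644e+00] [ 1.06579896  0.05048391 -1.53339354] [-0.70991634  1.91109137 -0.04025625]
bed 0.21616536784213652 176
```

View pics/v5.png

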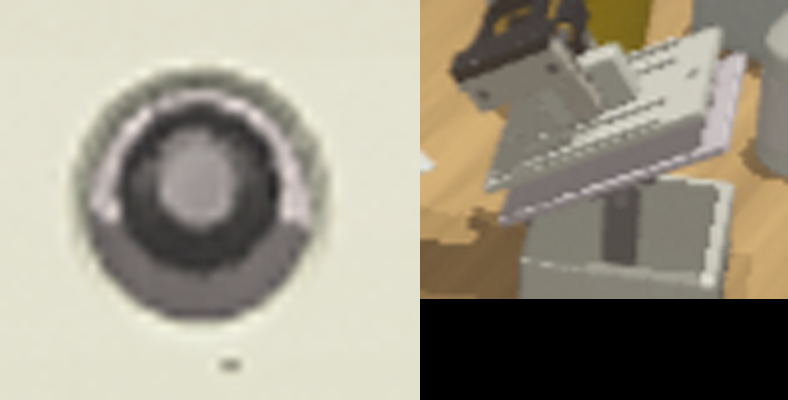

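The pin tip is in the hole and nearly concentric. It is off by about -0.2 mm in x and -0.8 mm in y. I'll correct that and go down, watching force.

Call:
drive_tool(
  moves=[
    [-0.2,-0.8,0,0,0,0,1],
    [-0.2,-0.8,0,0,0,0,1],
    [-0.2,-0.8,3,0,0,0,1],
    [-0.2,-0.8,6,0,0,0,1],
    [-0.2,-0.8,9,0,0,0,1],
    [-0.2,-0.8,12,0,0,0,1],
    [-0.2,-0.8,12,0,0,0,1],
  ],
)

```text
t: 10.3
eef_pos: [0.4838, 0.1766, 0.3283]
ee_rot: [-2.612, 0.001, -1.231]
force: [-0.1, -1.1, -1.3]
width: 0.0196
```

Call:
drive_tool(
  moves=[
    [0,0,3,0,0,0,1],
    [0,0,5,0,0,0,1],
    [0,0,7,0,0,0,1],
    [0,0,7,0,0,0,1],
    [0,0,7,0,0,0,1],
  ],
)

```text
t: 10.92
eef_pos: [0.4875, 0.1782, 0.324]
ee_rot: [-2.613, 0.001, -1.231]
force: [-0.4, 0.1, -2.1]
width: 0.02
```

Run:
```python
from thr import *
s=get_state();print(s)
w=load('w5')
n=np.array([-.475,-.170,.863]);n/=np.linalg.norm(n)
# travel along tool z since the w5 reading (bed 216.2, underside 194.5)
z=R.from_euler('xyz',s['ee_rot']).apply([0,0,1]);print('left',21.7-1000*z@(s['eef_pos']-np.array([0.47740104,0.1747558,0.33869335])),'tilt',np.degrees(R.from_euler('xyz',s['ee_rot']).inv().apply(n)[:2]))
```

```text
{'t': 10.925, 'q': array([ 0.34821527,  0.03099789, -1.01096591,  1.58053064, -0.00335266,
       -0.0176016 ]), 'qd': array([ 0.00065205,  0.00060121, -0.00121493,  0.00783153,  0.00129528,
       -0.00527093]), 'joint_efforts': array([ -0.05888945, -27.40974247,  24.89313304,   0.19988118,
         0.06664221,  -0.12391951]), 'eef_pos': array([0.48745754, 0.17822375, 0.32397961]), 'ee_rot': array([-2.61271886e+00,  1.07501501e-03, -1.23106497e+00]), 'force': array([-0.43100134,  0.10319889, -2.14424277]), 'moment': array([-0.75455998,  1.88505038, -0.00329214]), 'width': 0.020016056043378107}
left 3.6293974258148687 tilt [0.06131185 0.00782468]
```

Forces are clean with about 3.6 mm left, but the wrist is nearly straight: q5 ≈ 0 at its limit, and q3 close to -1.02. I'll pivot the tool about 0.7° toward vertical around the tray, which the hole clearance allows, and take the last millimetres gently.

Call:
drive_tool(
  moves=[
    [0,-0.8,0.5,-0.25,0,0,1],
    [0,-1.7,1,-0.5,0,0,1],
    [0,-1.7,1.5,-0.5,0,0,1],
    [0,-1.7,2,-0.5,0,0,1],
    [0,-1.7,2,-0.5,0,0,1],
  ],
)

```text
t: 11.55
eef_pos: [0.4897, 0.1788, 0.3228]
ee_rot: [-2.622, 0.001, -1.231]
force: [0.3, -0.0, -1.4]
width: 0.0194
```

```bash
cat > st.py <<'E'
from thr import *
s=get_state();print(s['t'],s['q'].round(4),s['force'].round(1),s['moment'].round(2))
n=np.array([-.475,-.170,.863]);n/=np.linalg.norm(n);R0=R.from_euler('xyz',s['ee_rot']);z=R0.apply([0,0,1])
c=s['eef_pos']+.1945*z; p0=np.array([0.47740104,0.1747558,0.33869335]);c0=p0+.1945*R.from_euler('xyz',[-2.61080736,.00138,-1.23056644]).apply([0,0,1])
print('left',21.7+1000*n@(c-c0),'lat tool',(R0.inv().apply(c-c0)*1000).round(2),'tilt',np.degrees(R0.inv().apply(n)[:2]).round(2))
E
python3 st.py
```

```text
11.55 [ 0.5059  0.0381 -0.9898  1.2274 -0.0865  0.1996] [ 0.3 -0.  -1.4] [-0.76  1.88 -0.07]
left 1.443148358596904 lat tool [ 0.4  -1.13 20.25] tilt [0.07 0.54]
```

Call:
drive_tool(
  moves=[
    [0,0,0.6,0,0,0,1],
    [0,0,1.2,0,0,0,1],
    [0,0,1.6,0,0,0,1],
    [0,0,1.6,0,0,0,1],
  ],
)

```text
t: 12.05
eef_pos: [0.4901, 0.179, 0.3218]
ee_rot: [-2.621, 0.001, -1.231]
force: [-8.5, -3.0, 2.9]
width: 0.0197
```

```bash
python3 st.py
```

```text
12.05 [ 0.475   0.0397 -0.996   1.2977 -0.0688  0.1554] [-8.5 -3.   2.9] [-0.99  2.75 -0.06]
left 0.38130507132540004 lat tool [ 0.38 -1.16 21.31] tilt [0.07 0.5 ]
```

Contact is about 9 N, so the tray is down. Now I'll release and check.

Call:
drive_tool(
  moves=[
    [0,0,0,0,0,0,0.3],
    [0,0,0,0,0,0,0.1],
    [0,0,0,0,0,0,0.1],
    [0,0,0,0,0,0,0.1],
    [0,0,-5,0,0,0,0.1],
    [0,0,-20,0,0,0,0.1],
    [0,0,-40,0,0,0,0.1],
    [0,0,-70,0,0,0,0.1],
    [0,0,-100,0,0,0,0.1],
    [0,0,-130,0,0,0,0.1],
    [0,0,-130,0,0,0,0.1],
    [0,0,-130,0,0,0,0.1],
  ],
)

```text
t: 13.55
eef_pos: [0.4295, 0.1578, 0.434]
ee_rot: [-2.622, 0.001, -1.231]
force: [-0.8, -0.6, -0.4]
width: 0.0392
```

```bash
cat > chk.py <<'E'
from thr import *
s=get_state();print(s['t'],s['eef_pos'],s['width'],s['force'].round(1))
w=save('wrist','w6');f=save('scene','s6');t=save('top','t6')
n=np.array([-.475,-.170,.863]);n/=np.linalg.norm(n);ax=np.array([0,0,1])-n[2]*n;ax/=np.linalg.norm(ax);ay=np.cross(n,ax);C=np.array([.582,.211,.1523])
for nm,g in(('wrist',w),('scene',f),('top',t)):
    Q=(cloud(g).reshape(-1,3)-C)@np.c_[ax,ay,n];Q=Q[np.isfinite(Q[:,0])]
    for k,m in(('tray',(abs(Q[:,0])<.088)&(abs(Q[:,1])<.048)&(abs(Q[:,1])>.014)&(abs(Q[:,2]-.009)<.006)),('bedrim',(abs(Q[:,0])<.093)&(abs(Q[:,1])>.0565)&(abs(Q[:,1])<.059)&(abs(Q[:,2])<.006))):
        q=Q[m]
        if len(q)<20: print(nm,k,len(q));continue
        A=np.c_[q[:,:2],np.ones(len(q))];c=np.linalg.lstsq(A,q[:,2],rcond=None)[0];print(nm,k,len(q),'deg',np.degrees(c[:2]).round(2),'z mm',(c[2]*1000).round(1))
    for sg in(-1,1):
        q=Q[(abs(Q[:,0]-sg*.075)<.01)&(abs(Q[:,1])<.01)&(Q[:,2]>.014)];print('  pin',sg,len(q),(q[:,2].max()*1000).round(1) if len(q) else '')
a=w['img'][:,:,::-1][:,:400];b=cv2.resize(f['img'][125:195,250:330,::-1],None,fx=4.9,fy=4.9,interpolation=2)
o=np.zeros((384,400+b.shape[1],3),np.uint8);o[:,:400]=w['img'][:,56:456,::-1];o[:b.shape[0],400:]=b
cv2.imwrite('pics/v6.png',o)
E
python3 chk.py
```

```text
13.55 [0.42947179 0.15782802 0.43402769] 0.03922122554910105 [-0.8 -0.6 -0.4]
wrist tray 9590 deg [-0.09 -0.21] z mm 9.2
wrist bedrim 567 deg [ 0.03 -0.1 ] z mm 0.7
  pin -1 76 29.0
  pin 1 79 29.9
scene tray 324 deg [-0.06 -0.37] z mm 9.3
scene bedrim 40 deg [1.12 2.83] z mm 2.0
  pin -1 21 538.2
  pin 1 11 28.2
top tray 814 deg [-0.07 -0.08] z mm 8.1
top bedrim 60 deg [-0.48  0.18] z mm 0.4
  pin -1 1 542.9
  pin 1 13 28.6
```

View pics/v6.png

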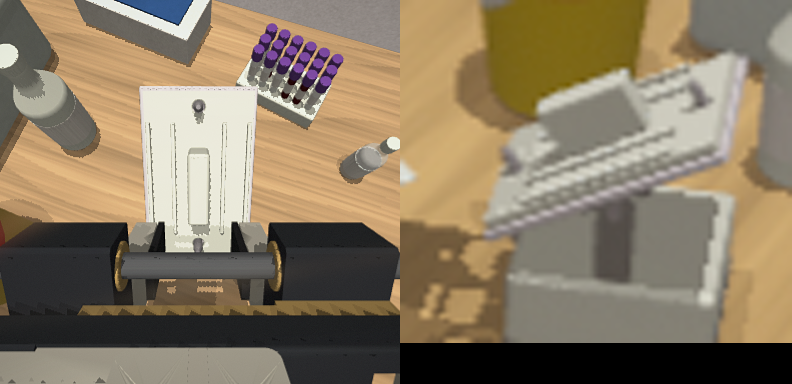

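The tray lies on the bed with both pins showing through its holes, at about (198,107) and (198,245) in this view. Its top is about 8 mm above the bed with 0.1° of relative tilt, and the gripper is clear. Handing in.

```bash
python3 -c "
from station import job_done; print(job_done())"
```

```text
the job is handed in; nothing more can be done
None
```

The long tray is on the rocker bed with both pins through its holes, released and lying flush. I handed the job in at about 13.7 s on the robot's clock.

**What I did:** I gripped the tray by its bar and carried it over the rocker. I lined it up by watching the high pin through its hole with the wrist camera, and held it until it touched the bed at about 9 N.

**Last checks:**
- **Flush:** the wrist camera put the plate top 8.5 mm above the bed rim (the plate is 8 mm thick), with about 0.1° of relative tilt.
- **Pins:** both stand about 20 mm above the plate.
- **Gripper:** it is about 110 mm clear of the tray and reads almost no force.

**Disagreements and gaps:**
- **Wrist limit:** near the bottom one wrist joint was almost at its limit. I finished with the tool tilted about 0.5°, and the last 0.4 mm or so settled when I let go.
- **Cameras:** the two fixed cameras disagreed by about 2 mm on where the pins were, so I went by the wrist camera.
- **Bed-rim readings:** the scene camera's fit of the bed rim was too sparse to use. Its tray-plate fit, and the top camera's, agreed with the wrist camera.
- **Rest of the desk:** I did not do a separate final check that the other items were unmoved. No unexpected forces showed in the readings between moves.

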